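# Stand the round sauce pots on their saucers

## Task

Lift the three round lidded sauce pots one after another and stand each in the black drip saucer of its own size: the small pot in the small saucer, the medium in the medium, the large in the large, flat on the saucer's floor inside the rim. Keep the pots upright, and leave the square and oblong steel boxes where they are.

Things in the scene. Friction and masses are not known exactly. Their poses are not given: they have to be found in the camera images.
- pot_small: the small one of three round lidded steel sauce pots, loose: upright cylinder 40 mm in diameter, lid top 34 mm above the base, on it a central black knob 19 mm in diameter and 20 mm tall, top at 54 mm. Lid and knob are fixed to the pot, so it can be lifted by the knob. Under 0.4 kg. Origin: centre of the underside; z up along its axis.
- pot_medium: the medium one of three round lidded steel sauce pots, loose: upright cylinder 54 mm in diameter, lid top 42 mm above the base, on it a central black knob 19 mm in diameter and 20 mm tall, top at 62 mm. Lid and knob are fixed to the pot, so it can be lifted by the knob. Under 0.4 kg. Origin: centre of the underside; z up along its axis.
- pot_large: the large one of three round lidded steel sauce pots, loose: upright cylinder 68 mm in diameter, lid top 50 mm above the base, on it a central black knob 19 mm in diameter and 20 mm tall, top at 70 mm. Lid and knob are fixed to the pot, so it can be lifted by the knob. Under 0.4 kg. Origin: centre of the underside; z up along its axis.
- saucer_small: the small one of three round black drip saucers, empty, fixed to the worktop: flat floor 60 mm across, 4 mm above the worktop, inside a rim 4 mm thick and 12 mm high, 72 mm across outside at the top. For the small pot (40 mm), which stands in it with 10 mm to spare all round. Origin: centre of the underside, on the worktop; z up.
- saucer_medium: the medium one of three round black drip saucers, empty, fixed to the worktop: flat floor 74 mm across, 4 mm above the worktop, inside a rim 4 mm thick and 12 mm high, 86 mm across outside at the top. For the medium pot (54 mm), which stands in it with 10 mm to spare all round. Origin: centre of the underside, on the worktop; z up.
- saucer_large: the large one of three round black drip saucers, empty, fixed to the worktop: flat floor 88 mm across, 4 mm above the worktop, inside a rim 4 mm thick and 12 mm high, 100 mm across outside at the top. For the large pot (68 mm), which stands in it with 10 mm to spare all round. Origin: centre of the underside, on the worktop; z up.
- box_square: square lidded steel box, 54 x 54 mm, lid top 40 mm above its base, with a black knob like the pots' (top at 60 mm); loose, not wanted, stays where it is. Origin: centre of the underside; x and y along its sides.
- box_oblong: oblong lidded steel box, 44 mm (its x) x 70 mm (its y), lid top 44 mm above its base, with a black knob like the pots' (top at 64 mm); loose, not wanted, stays where it is. Origin: centre of the underside.
Things that resemble listed ones, but are neither listed nor needed, are in the scene too. Leave any orange look-alike of the pot_medium alone.

How it is judged:
By the outcome, as a careful person would: the job done as asked, in the order asked, and still so for the second after the job is handed in, with the robot touching nothing.
It also fails if it takes over 83 s, if anything falls off the work surface, if the arm or the gripper's body presses on something with over 40 N, if the wrist force passes 120 N, or if a joint passes its speed limit or range.

## Robot

A 6-joint arm with a two-finger parallel gripper is mounted at the origin on a cart in front of the work surface, level with it; the furniture and walls round the work are solid. World frame = base frame: x ahead of the robot, y to its left, z up, the work surface at z = 0. Lengths are in mm, angles in rad, forces in N, time in s.
With the tool pointing down it reaches from about 325 to 1000 mm from the base axis. Payload 5.1 kg.
Tool frame: the origin (TCP) lies at the very end of the fingers, on their centre line; the grasp point (between the pads) lies 19 mm behind it (bot.pinch_z is the distance from the TCP to the grasp point, in mm); z points along the fingers, y is the line along which they close (so a half turn about z gives the same grasp; the last joint's range is limited). The gripper opens to 85 mm and grips with 20 to 120 N. Pads are 22 mm wide; open, the fingers measure 114 mm over their backs; the gripper's body (76 mm by 85 mm) begins 54 mm behind the grasp point. The pads swing forward as they close: fully open they stand 13 mm farther back than shut.
Start: joints at [1.242, 0.124, 1.65, -0, 1.367, -0.083], TCP at [158.188, 630.445, 231.322] pointing down, gripper open.
Joint ranges: [-2.61, 2.61], [-1.02, 2.33], [0.03, 2.71], [-1.35, 4.49], [0.32, 2.68], [-2.91, 2.91]. Speed limits (rad/s): [2.57, 2.57, 3.14, 3.14, 3.14, 3.14].

## Interface

Orientations are given as a unit quaternion [x, y, z, w].
In Python, from plant import read_state, grab_frame, camera_params, workorder, bot gives the robot as it stands.
- The arm moves only by the tool play_rows, never from a script. Its argument "steps" is a list of rows, each an object with "translation": the shift along the tool's x, y, z in cm, a list of three; "roll": the turn about the tool's z in rad. A call has 1 to 8 rows; each row shifts and turns the commanded pose from where the row before left it, along the tool's axes as they then stand; what a row does not reach is not made up. A row lasts 1/12 s, in which the tool goes at most 41.7 mm and 7.16 degrees, less where a joint would pass 70% of its speed; a pose out of reach is approached as far as the arm can. A call is refused whole if a number of a shift passes 4.17 or a number of a turn 0.125, either way. A call with a gripper value outside its range is refused whole. "gripper" is the closure, from 0 (fully open) to 1 (shut), set as the call begins (left out, the last holds). The fingers move at their own pace and stop on an object; "newtons" is the grip in N (left out, the last holds). Time passes only in rows, so rows that do not move let the fingers close. It gives the time, the measured TCP pose, the force, the opening and the grip force at its end, in the units of the state.
- read_state(): the state, without advancing time (a new reading comes with each control period).
- grab_frame(name): name is "side" or "top" or "wrist"; returns (picture, depth): 480x640x3 uint8, blue, green, red; 480x640 float32, mm along the optical axis (not along the pixel's ray), 0 where there is no reading.
- camera_params(name): a dict with "fx", "fy", "cx", "cy" (pixels), "rvec" (rotation vector, rad) and "tvec" (3), from world to camera coordinates, as OpenCV has them. Camera axes: x right, y down, z forward; pixel columns grow to the right and rows downward; lengths in mm; the calibration is good to about 2 mm. A picture is of the moment at which its call begins: read the wrist's pose just before it. camera_params takes no time and is no camera call; for the wrist camera it gives the pose at the moment of the call.
- workorder.finish_job(): hands the job in; it is judged then, once.
The state is a dict: "time_s": time; "qpos": joint angles; "joint_vel": joint speeds; "joint_torque": joint torques, N m; "tool_pos": TCP position; "tcp_rot": TCP orientation; "force": force on the tool from outside, world axes, zero at the start; "ft_torque": the same for the moment, N m; "width": opening from 0.0 (shut) to 1.0 (fully open); "grip_force": force on a finger pad.
Only numpy, scipy, OpenCV 4.12 (cv2) and the standard library are available. Lean on these libraries where they do the work, as an engineer would, in place of code of your own. Each camera call takes 0.05 s, during which the arm holds its last target. There are 200 camera calls.

## Working session

There is one attempt and no reset: what is moved stays moved. The work goes in short steps, Python scripts to look and compute and a tool call to move; the robot and the scene stay as the last step left them, time stands still between calls to the robot, and variables do not carry over. Pictures are saved under pics/ and viewed, at most 14 in all, crops included, and the job is handed in when it is done.

Besides the shell and the picture viewer there is one more tool, called after "Call:" by a JSON object that holds its "api" and its "payload". play_rows: Moves the arm, as the interface text tells. Its arguments: {"type":"object","properties":{"steps":{"type":"array"},"gripper":{"type":"number"},"newtons":{"type":"number"}},"required":["steps"]}

```bash
mkdir -p pics
python3 - <<'E'
from plant import *
import cv2,numpy as np
s=read_state();print(s)
for n in ("top","side"):
    p,d=grab_frame(n);cv2.imwrite(f"pics/{n}0.png",p);np.save(f"pics/{n}0.npy",d)
    print(n,camera_params(n))
E
```

```text
{'time_s': 0.0, 'qpos': array([ 1.24238627e+00,  1.24513566e-01,  1.65166779e+00,  5.87963893e-05,
        1.36750255e+00, -8.26254545e-02]), 'joint_vel': array([-3.78430816e-04, -2.49432819e-03, -8.22055675e-04, -2.96054257e-04,
       -3.11987939e-05, -9.52344113e-04]), 'joint_torque': array([ 1.00010380e-03, -4.23611784e+01, -3.65457773e+01, -1.13714609e-04,
        7.14938229e-03, -2.88827543e-06]), 'tool_pos': array([157.98849873, 629.88109168, 230.05121716]), 'tcp_rot': array([ 1.22589059e-01,  9.92456966e-01, -1.01774429e-03, -2.41565405e-04]), 'force': array([-0.31964816,  0.2336398 , -0.55322994]), 'ft_torque': array([ 0.01145543, -0.03655419,  0.00172445]), 'grip_force': 0.0, 'width': 0.9987403033368227}
top {'fx': 613.2756488856585, 'fy': 613.2756488856585, 'cx': 325.1821079167307, 'cy': 240.80510905296973, 'rvec': array([ 2.1700463 , -2.18472303,  0.12916414]), 'tvec': array([ -36.61588201,  509.91654491, 1547.85545484])}
side {'fx': 606.400061514245, 'fy': 606.400061514245, 'cx': 314.35078869296274, 'cy': 235.3180249665486, 'rvec': array([ 1.92970352, -0.05545005,  0.0611619 ]), 'tvec': array([-512.11053037,   34.88037471, 1245.76709853])}
```

View pics/top0.png

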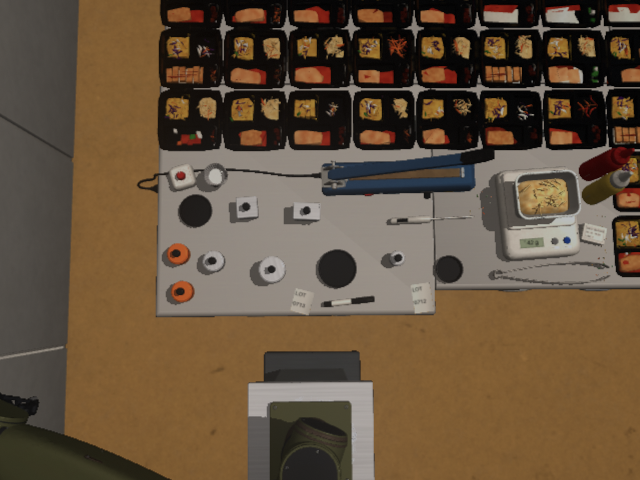

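View pics/side0.png

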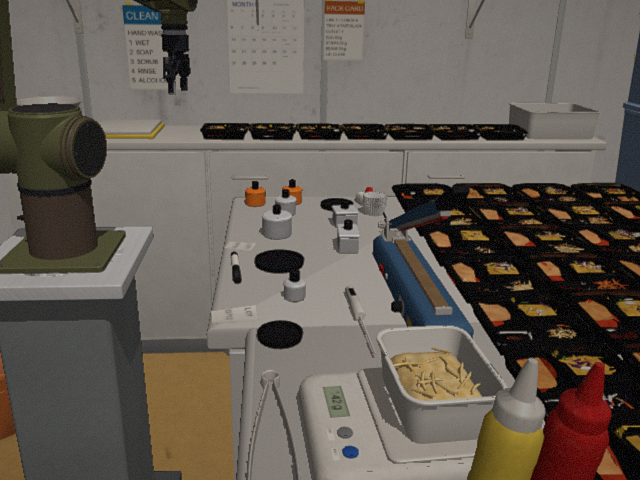

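Top view: small pot (397,258), medium (213,262), large (272,270). Saucers: small (449,270), medium (195,210), large (336,268). The steel boxes are at (247,208) and (306,212), and the orange look-alikes at (177,253) and (181,291).

```bash
cat > h.py <<'E'
from plant import *
import cv2,numpy as np
def ray(c,uv,z):
    K=np.array([[c['fx'],0,c['cx']],[0,c['fy'],c['cy']],[0,0,1]]);R=cv2.Rodrigues(c['rvec'])[0];t=np.asarray(c['tvec'])
    o=-R.T@t;d=R.T@np.linalg.solve(K,[*uv,1]);return o+d*(z-o[2])/d[2]
def proj(c,P):
    K=np.array([[c['fx'],0,c['cx']],[0,c['fy'],c['cy']],[0,0,1]])
    return cv2.projectPoints(np.float64([P]),c['rvec'],c['tvec'],K,None)[0].ravel()
def blobs(mask,near,r):
    n,l,s,c=cv2.connectedComponentsWithStats(mask.astype(np.uint8))
    return [(i,s[i],c[i],l==i) for i in range(1,n) if np.hypot(*(c[i]-near))<r and s[i,4]>8]
E
python3 - <<'E'
from h import *
for n,ks,ss in (("top",dict(small=(397,258,54),medium=(213,261,62),large=(271,269,70)),dict(small=(449,270),medium=(195,210),large=(336,268))),
          ("side",dict(small=(294,275,54),medium=(286,194,62),large=(277,209,70)),dict(small=(280,334),medium=(336,203),large=(279,261)))):
    p=cv2.imread(f"pics/{n}0.png");c=camera_params(n);dk=p.max(2)<60
    for k,(u,v,z) in ks.items():
        for b in blobs(dk,(u,v),7):
            ys,xs=np.where(b[3])
            print(n,"knob",k,b[1],b[2].round(1),ray(c,b[2],z-(0 if n=="top" else 10)).round(1))
    for k,(u,v) in ss.items():
        for b in blobs(dk,(u,v),12):
            x,y,w,h,a=b[1]; ct=max(cv2.findContours(b[3].astype(np.uint8),0,1)[0],key=len)
            pts=np.array([ray(c,q,12)[:2] for q in ct[:,0]],np.float32)
            print(n,"saucer",k,b[1],cv2.minEnclosingCircle(pts),pts.mean(0))
E
```

```text
top knob small [394 255   8   7  39] [397.4 257.7] [ 463.1 -221.1   54. ]
top knob medium [208 258   8   6  40] [211.5 260.4] [458.6 244.3  62. ]
top knob large [268 266   7   7  37] [271. 269.] [435.7  95.6  70. ]
top saucer small [434 256  29  27 581] ((438.7738952636719, -356.9045104980469), 37.663917541503906) [ 437.57623 -356.48743]
top saucer medium [179 195  33  32 818] ((592.1925659179688, 297.13299560546875), 42.183841705322266) [592.2082 296.9007]
top saucer large [ 318  250   38   38 1121] ((439.7370910644531, -69.08222961425781), 49.06489944458008) [439.99258 -69.2103 ]
side knob medium [282 190   7   8  52] [285.  193.4] [457.  240.7  52. ]
side knob large [273 203   8  11  71] [276.4 208.6] [434.6  96.9  60. ]
side saucer small [ 257  321   46   28 1037] ((435.0166015625, -371.1788635253906), 41.97720718383789) [ 434.1112 -371.4788]
side saucer medium [321 198  32  27 281] ((583.8421630859375, 228.30308532714844), 102.67837524414062) [582.9146  256.03952]
side saucer large [ 255  250   49   32 1033] ((444.63897705078125, -105.44395446777344), 79.35371398925781) [441.47464 -98.39541]
```

Call:
{"api": "play_rows", "payload": {"steps": [{"translation": [0, 0, 0], "roll": -0.123}, {"translation": [0, 0, 0], "roll": -0.123}, {"translation": [-2.5, -2.5, 0], "roll": 0}, {"translation": [-2.5, -3, 0.3], "roll": 0}, {"translation": [-2.5, -3, 0.3], "roll": 0}, {"translation": [-2.5, -3, 0.3], "roll": 0}, {"translation": [-2.5, -3, 0.3], "roll": 0}, {"translation": [-2.5, -3, 0.3], "roll": 0}], "gripper": 0.5, "newtons": 50}}

```text
time_s: 0.77
tool_pos: [308.8, 453.7, 215.6]
tcp_rot: [-0.0, 1.0, -0.0, -0.0]
force: [0.9, -0.2, -0.2]
width: 0.502
grip_force: 0.0
```

Call:
{"api": "play_rows", "payload": {"steps": [{"translation": [-2.5, -3.2, 0.3], "roll": 0}, {"translation": [-2.5, -3.2, 0.3], "roll": 0}, {"translation": [-2, -3.5, 0.3], "roll": 0}, {"translation": [-2, -3.5, 0.3], "roll": 0}, {"translation": [-2, -3.5, 0.3], "roll": 0}, {"translation": [-1.5, -3.5, 0.3], "roll": 0}, {"translation": [-1.5, -3.5, 0.3], "roll": 0}, {"translation": [-1.5, -3.5, 0.3], "roll": 0}]}}

```text
time_s: 1.43
tool_pos: [463.4, 179.6, 191.8]
tcp_rot: [-0.0, 1.0, -0.0, -0.0]
force: [0.4, 0.4, -0.4]
width: 0.501
grip_force: 0.0
```

Call:
{"api": "play_rows", "payload": {"steps": [{"translation": [0, -4, 0.3], "roll": 0}, {"translation": [0, -4, 0.3], "roll": 0}, {"translation": [0, -4, 0.3], "roll": 0}, {"translation": [0, -4, 0.3], "roll": 0}, {"translation": [0, -4, 0.3], "roll": 0}, {"translation": [0, -4, 0.3], "roll": 0}, {"translation": [0, -4, 0.3], "roll": 0}, {"translation": [0, -4, 0.3], "roll": 0}]}}

```text
time_s: 2.1
tool_pos: [462.6, -140.3, 168.0]
tcp_rot: [-0.0, 1.0, 0.0, -0.0]
force: [-0.1, 0.3, -0.1]
width: 0.498
grip_force: 0.0
```

Call:
{"api": "play_rows", "payload": {"steps": [{"translation": [0, -1, 0], "roll": 0}, {"translation": [0, 0, 0], "roll": 0}]}}

```text
time_s: 2.27
tool_pos: [462.8, -150.7, 167.8]
tcp_rot: [0.002, 1.0, 0.0, -0.001]
force: [0.4, -0.0, 0.0]
width: 0.5
grip_force: 0.0
```

Run:
```python
from h import *
s=read_state();print(s['time_s'],s['tool_pos'],s['tcp_rot'],s['width'])
c=camera_params("wrist");p,d=grab_frame("wrist");cv2.imwrite("pics/w1.png",p)
print(c)
for n,P in dict(pot=(463,-221,54),sau=(438.8,-357,12)).items(): print(n,proj(c,P))
```

```text
2.2667 [ 462.79678981 -150.66330485  167.79413608] [ 2.13751861e-03  9.99997561e-01  1.49952642e-04 -5.34458290e-04] 0.49992808406477746
{'fx': 341.7148033607969, 'fy': 341.7148033607969, 'cx': 321.207121554511, 'cy': 241.08765092839525, 'rvec': array([-2.08033411, -2.07104362, -0.28475258]), 'tvec': array([ 147.77465246, -462.81102776,  191.94749909])}
pot [229.33981677 239.28603168]
sau [ 84.05008108 200.57822673]
```

View pics/w1.png

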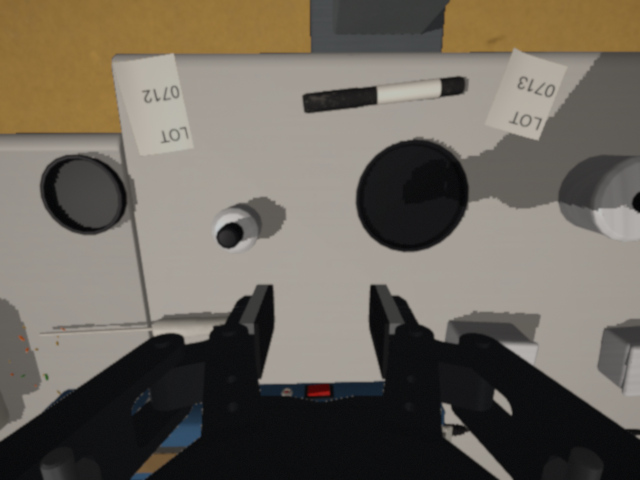

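Wrist view: small pot's knob is at (230,236), small saucer at (84,194) and large saucer at (412,195), all close to the projections. I'll refine them from this view.

```bash
cat >> h.py <<'E'
def wsaucer(p,c,uv,T=75,rng=60,z=12):
    g=(p.max(2)<T).astype(np.uint8);g=cv2.morphologyEx(g,cv2.MORPH_CLOSE,np.ones((5,5)));g=cv2.morphologyEx(g,cv2.MORPH_OPEN,np.ones((7,7)))
    out=[]
    for ct in cv2.findContours(g,0,1)[0]:
        if cv2.pointPolygonTest(cv2.convexHull(ct),tuple(map(float,uv)),False)>0:
            pts=np.array([ray(c,q,z)[:2] for q in cv2.convexHull(ct)[:,0]],np.float32);out.append((cv2.boundingRect(ct),cv2.minEnclosingCircle(pts),cv2.fitEllipse(pts) if len(pts)>5 else None))
    return out
def wknob(p,c,uv,z,T=50,r=15):
    return [(b[1].tolist(),b[2].round(1),ray(c,b[2],z).round(1)) for b in blobs(p.max(2)<T,uv,r)]
E
cat > m1.py <<'E'
from h import *
import pickle
p=cv2.imread("pics/w1.png");s=read_state();c=camera_params("wrist")
print(wknob(p,c,(230,236),50))
for T in (60,75,90):
  for uv in ((84,194),(412,195)): print(T,wsaucer(p,c,uv,T))
# lid circle
g=(p.min(2)>165).astype(np.uint8)
for b in blobs(g,(238,229),10): print(b[1],b[2],ray(c,b[2],34))
E
python3 m1.py
```

```text
[([218, 223, 25, 25, 418], array([230.8, 234.7]), array([ 460.6, -219. ,   50. ]))]
60 []
60 [((357, 140, 111, 111), ((437.3522644042969, -68.9462890625), 48.68735885620117), ((437.4519958496094, -68.87390899658203), (96.48922729492188, 97.08158874511719), 38.87834548950195))]
75 [((41, 155, 87, 79), ((434.8938903808594, -354.44537353515625), 37.3082160949707), ((434.2206726074219, -354.81219482421875), (68.91773986816406, 74.7593002319336), 8.429689407348633))]
75 [((357, 140, 112, 111), ((437.4759826660156, -68.70079803466797), 49.00991439819336), ((437.4402160644531, -68.79035186767578), (96.86630249023438, 97.82476043701172), 27.70778465270996))]
90 [((40, 155, 94, 80), ((432.81463623046875, -351.67974853515625), 40.74864196777344), ((434.23944091796875, -352.3733825683594), (69.3842544555664, 81.45893859863281), 6.170725345611572))]
90 [((356, 139, 114, 113), ((437.5825500488281, -68.51107025146484), 49.40736770629883), ((437.3038024902344, -68.69078063964844), (97.43386840820312, 98.65911102294922), 39.04913330078125))]
```

Call:
{"api": "play_rows", "payload": {"steps": [{"translation": [0.1, -3, 2], "roll": 0}, {"translation": [0, -3, 2], "roll": 0}, {"translation": [0, -0.95, 2.5], "roll": 0}, {"translation": [0, 0, 2], "roll": 0}, {"translation": [0, 0, 2], "roll": 0}, {"translation": [0, 0, 1.5], "roll": 0}, {"translation": [0, 0, 1], "roll": 0}, {"translation": [0, 0, 0], "roll": 0}]}}

```text
time_s: 2.98
tool_pos: [461.0, -215.5, 35.9]
tcp_rot: [-0.001, 1.0, 0.001, -0.002]
force: [-0.2, -0.3, 0.1]
width: 0.5
grip_force: 0.0
```

Call:
{"api": "play_rows", "payload": {"steps": [{"translation": [0, 0, 0], "roll": 0}, {"translation": [0, 0, 0], "roll": 0}, {"translation": [0, 0, 0], "roll": 0}, {"translation": [0, 0, 0], "roll": 0}, {"translation": [0, 0, 0], "roll": 0}, {"translation": [0, 0, 0], "roll": 0}], "gripper": 1}}

```text
time_s: 3.48
tool_pos: [463.0, -218.2, 39.3]
tcp_rot: [0.0, 1.0, -0.0, 0.001]
force: [-1.0, 1.4, 2.8]
width: 0.199
grip_force: 48.1
```

Call:
{"api": "play_rows", "payload": {"steps": [{"translation": [0, 0, -1], "roll": 0}, {"translation": [0, 0, -2], "roll": 0}, {"translation": [0, 0, -2], "roll": 0}, {"translation": [0.5, -2.7, 0], "roll": 0}, {"translation": [0.5, -2.75, 0], "roll": 0}, {"translation": [0.5, -2.75, 0], "roll": 0}, {"translation": [0.55, -2.75, 0], "roll": 0}, {"translation": [0.5, -2.75, 0], "roll": 0}]}}

```text
time_s: 4.15
tool_pos: [436.3, -356.2, 88.8]
tcp_rot: [-0.0, 1.0, -0.0, -0.0]
force: [-0.4, 0.1, -0.7]
width: 0.199
grip_force: 48.1
```

Call:
{"api": "play_rows", "payload": {"steps": [{"translation": [0, 0, 0], "roll": 0}, {"translation": [0, 0, 0], "roll": 0}]}}

```text
time_s: 4.32
tool_pos: [436.4, -356.1, 88.7]
tcp_rot: [0.001, 1.0, 0.0, -0.0]
force: [0.0, -0.1, -1.3]
width: 0.196
grip_force: 48.4
```

Run:
```python
from h import *
s=read_state();print(s['tool_pos'],s['width'],s['force'])
v=[]
for n in ("wrist","side"):
    p,d=grab_frame(n); v.append(p if n=="wrist" else cv2.resize(p[200:440,150:470],(640,480)))
cv2.imwrite("pics/c1.png",cv2.resize(np.hstack(v),(800,300)))
```

```text
[ 436.37761786 -356.13423224   88.67915896] 0.19642748344426594 [ 0.01463814 -0.13375414 -1.34964136]
```

View pics/c1.png

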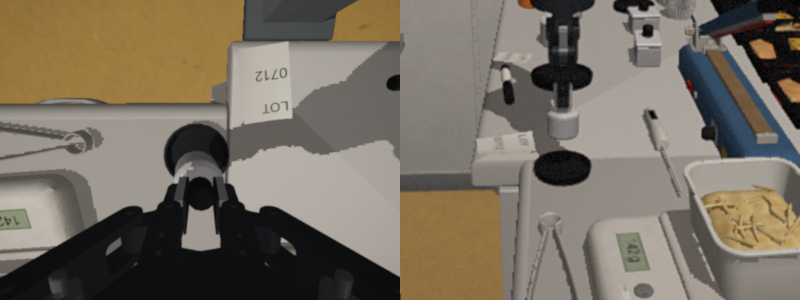

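Wrist: the small pot hangs upright over its saucer. The saucer centre is near column 196 and the knob near 201, so I'll measure the offset.

Run:
```python
from h import *
c=camera_params("wrist");p,d=grab_frame("wrist");print(read_state()['tool_pos'])
g=(p.max(2)<80)
# outer edges of saucer along rows
for v in range(205,290,8):
    r=np.where(~g[v,240:390])[0]+240
    l=[u for u in r if u<300]; q=[u for u in r if u>345]
    a=max(l)+1;b=min(q)-1
    print(v,a,b,ray(c,(a,v),12)[:2].round(1),ray(c,(b,v),12)[:2].round(1))
col=np.where(g[150:260,312])[0]+150;print(col[:3],ray(c,(312,col[0]),12))
```

```text
[ 436.74126869 -354.08174902   88.15567586]
205 284 345 [ 404.1 -377.5] [ 404.1 -338.3]
213 274 349 [ 409.3 -384.1] [ 409.3 -335.6]
221 267 356 [ 414.6 -388.8] [ 414.6 -330.9]
229 263 364 [ 419.9 -391.7] [ 419.9 -325.5]
237 261 364 [ 425.3 -393.3] [ 425.4 -325.3]
245 260 364 [ 430.8 -394.2] [ 430.9 -325.2]
253 300 364 [ 436.4 -367.7] [ 436.4 -325. ]
261 300 363 [ 442.1 -367.8] [ 442.1 -325.4]
269 300 345 [ 447.8 -367.9] [ 447.8 -337.4]
277 300 345 [ 453.6 -368. ] [ 453.6 -337.3]
285 288 356 [ 459.5 -376.4] [ 459.5 -329.7]
[166 198 199] [ 379.55434953 -359.30144984   12.        ]
```

Call:
{"api": "play_rows", "payload": {"steps": [{"translation": [0.1, -0.25, 1], "roll": 0}, {"translation": [0, 0, 1.5], "roll": 0}, {"translation": [0, 0, 1.2], "roll": 0}, {"translation": [0, 0, 0.6], "roll": 0}, {"translation": [0, 0, 0.2], "roll": 0}, {"translation": [0, 0, 0], "roll": 0}, {"translation": [0, 0, 0], "roll": 0}]}}

```text
time_s: 5.05
tool_pos: [436.1, -357.4, 43.3]
tcp_rot: [-0.0, 1.0, 0.0, 0.0]
force: [0.1, -0.0, -0.2]
width: 0.2
grip_force: 48.6
```

Call:
{"api": "play_rows", "payload": {"steps": [{"translation": [0, 0, 0.1], "roll": 0}, {"translation": [0, 0, 0], "roll": 0}]}}

```text
time_s: 5.22
tool_pos: [436.0, -357.6, 42.5]
tcp_rot: [-0.0, 1.0, -0.0, 0.0]
force: [0.5, 0.5, -1.9]
width: 0.193
grip_force: 48.6
```

Call:
{"api": "play_rows", "payload": {"steps": [{"translation": [0, 0, 0.05], "roll": 0}, {"translation": [0, 0, 0.05], "roll": 0}, {"translation": [0, 0, 0], "roll": 0}]}}

```text
time_s: 5.47
tool_pos: [436.2, -357.7, 42.1]
tcp_rot: [-0.0, 1.0, -0.0, 0.0]
force: [-0.2, 0.4, 3.2]
width: 0.197
grip_force: 49.1
```

Call:
{"api": "play_rows", "payload": {"steps": [{"translation": [0, 0, 0], "roll": 0}, {"translation": [0, 0, 0], "roll": 0}, {"translation": [0, 0, 0], "roll": 0}, {"translation": [0, 0, -1], "roll": 0}, {"translation": [0, 0, -2], "roll": 0}, {"translation": [0, 0, -3], "roll": 0}, {"translation": [0, 0, -3], "roll": 0}, {"translation": [0, 0, -3], "roll": 0}], "gripper": 0.5}}

```text
time_s: 6.13
tool_pos: [435.7, -357.3, 163.0]
tcp_rot: [-0.0, 1.0, 0.0, -0.0]
force: [0.7, -1.3, 0.6]
width: 0.503
grip_force: 0.0
```

Call:
{"api": "play_rows", "payload": {"steps": [{"translation": [-0.3, 4, 0], "roll": 0}, {"translation": [-0.3, 4, 0], "roll": 0}, {"translation": [-0.3, 4, 0], "roll": 0}, {"translation": [-0.3, 4, 0], "roll": 0}, {"translation": [-0.3, 4, 0], "roll": 0}, {"translation": [-0.3, 4, 0], "roll": 0}, {"translation": [-0.3, 4, 0], "roll": 0}, {"translation": [0, 4, 0], "roll": 0}]}}

```text
time_s: 6.8
tool_pos: [456.9, -35.7, 162.4]
tcp_rot: [0.0, 1.0, -0.0, 0.001]
force: [0.3, 0.1, -0.4]
width: 0.499
grip_force: 0.0
```

Call:
{"api": "play_rows", "payload": {"steps": [{"translation": [0, 4, 0], "roll": 0}, {"translation": [0, 4, 0], "roll": 0}, {"translation": [0, 4, 0], "roll": 0}, {"translation": [0, 4, 0], "roll": 0}, {"translation": [0, 4, 0], "roll": 0}, {"translation": [0, 0, 0], "roll": 0}, {"translation": [0, 0, 0], "roll": 0}]}}

```text
time_s: 7.38
tool_pos: [456.5, 164.4, 162.0]
tcp_rot: [-0.002, 1.0, -0.0, 0.0]
force: [0.6, -0.1, 0.5]
width: 0.503
grip_force: 0.0
```

Run:
```python
from h import *
s=read_state();print(s['tool_pos'],s['width'],s['force'])
c=camera_params("wrist");p,d=grab_frame("wrist");t,_=grab_frame("top")
import json;json.dump({k:np.asarray(v).tolist() for k,v in c.items()},open("c2.json","w"));cv2.imwrite("pics/w2.png",p)
cv2.imwrite("pics/v2.png",cv2.resize(np.hstack([p,cv2.resize(t[180:330,150:480],(1056,480))]),(800,226)))
for n,P in dict(med=(457,245,60),large=(434.6,96.5,68),smed=(591,298,12)).items(): print(n,proj(c,P))
```

```text
[456.50176899 164.42813154 161.95458979] 0.5026234031366488 [ 0.55058965 -0.08582792  0.51005804]
med [428.74533866 243.64877907]
large [223.25775375 215.1798661 ]
smed [455.55483337 361.2067402 ]
```

View pics/v2.png

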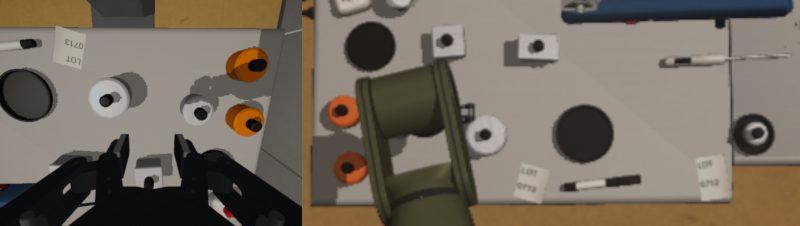

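View pics/w2.png

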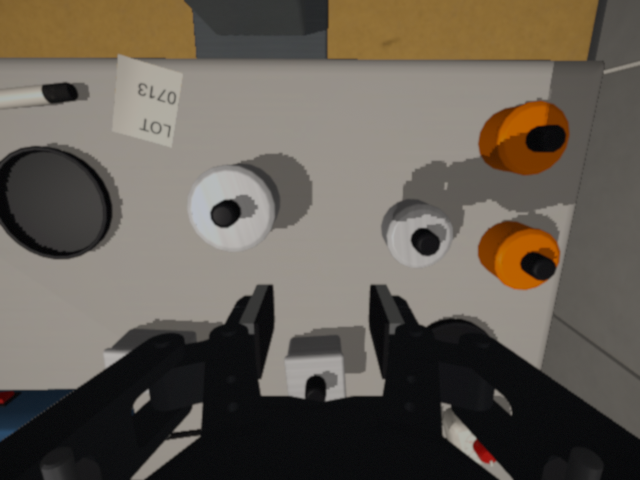

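The top view shows the small pot centred in its saucer. In the wrist view the medium knob is at (426,242) and the large knob at (225,213).

Run:
```python
from h import *
import json
c={k:np.array(v) if isinstance(v,list) else v for k,v in json.load(open("c2.json")).items()};p=cv2.imread("pics/w2.png")
print(wknob(p,c,(426,242),56));print(wknob(p,c,(225,213),64))
for b in blobs(p.min(2)>140,(420,233),15)+blobs(p.min(2)>140,(231,207),15):
    e=cv2.minEnclosingCircle(max(cv2.findContours(b[3].astype(np.uint8),0,1)[0],key=len));print(b[1],e,ray(c,e[0],42),ray(c,e[0],50))
```

```text
[([412, 229, 27, 26, 537], array([425.1, 241.3]), array([456.3, 243.4,  56. ]))]
[([212, 200, 29, 27, 522], array([226.5, 212.8]), array([433.7,  97.8,  64. ]))]
[ 387  215   63   54 1739] ((418.21783447265625, 238.59405517578125), 31.959440231323242) [458.05010621 242.20152383  42.        ] [455.87262261 239.83380122  50.        ]
[ 186  169   84   86 4519] ((226.91285705566406, 211.2745819091797), 44.719295501708984) [436.773404    92.01326364  42.        ] [435.24702127  94.24154024  50.        ]
```

Call:
{"api": "play_rows", "payload": {"steps": [{"translation": [0, 3, 1], "roll": 0}, {"translation": [0, 3, 2], "roll": 0}, {"translation": [0, 2.05, 2], "roll": 0}, {"translation": [0, 0, 2], "roll": 0}, {"translation": [0, 0, 2], "roll": 0}, {"translation": [0, 0, 1.4], "roll": 0}, {"translation": [0, 0, 1], "roll": 0}, {"translation": [0, 0, 0], "roll": 0}]}}

```text
time_s: 8.15
tool_pos: [455.5, 241.0, 45.0]
tcp_rot: [0.001, 1.0, -0.001, -0.002]
force: [-0.5, -0.8, 0.1]
width: 0.5
grip_force: 0.0
```

Call:
{"api": "play_rows", "payload": {"steps": [{"translation": [0, 0, 0], "roll": 0}, {"translation": [0, 0, 0], "roll": 0}, {"translation": [0, 0, 0], "roll": 0}, {"translation": [0, 0, 0], "roll": 0}, {"translation": [0, 0, 0], "roll": 0}, {"translation": [0, 0, 0], "roll": 0}], "gripper": 1}}

```text
time_s: 8.65
tool_pos: [457.7, 243.3, 48.5]
tcp_rot: [-0.0, 1.0, 0.0, 0.001]
force: [0.3, -0.1, 3.2]
width: 0.192
grip_force: 49.3
```

Call:
{"api": "play_rows", "payload": {"steps": [{"translation": [0, 0, -1], "roll": 0}, {"translation": [0, 0, -2], "roll": 0}, {"translation": [0, 0, -3], "roll": 0}, {"translation": [0, 0, -3], "roll": 0}, {"translation": [0, 0, -1], "roll": 0}, {"translation": [0, 0, 0], "roll": 0}]}}

```text
time_s: 9.15
tool_pos: [458.7, 243.9, 151.0]
tcp_rot: [-0.0, 1.0, 0.001, 0.003]
force: [0.8, 0.5, -1.9]
width: 0.193
grip_force: 49.1
```

Call:
{"api": "play_rows", "payload": {"steps": [{"translation": [-3.3, 1.3, 0], "roll": 0}, {"translation": [-3.3, 1.3, 0], "roll": 0}, {"translation": [-3.3, 1.3, 0], "roll": 0}, {"translation": [-3.4, 1.4, 0], "roll": 0}, {"translation": [0, 0, 2], "roll": 0}, {"translation": [0, 0, 2], "roll": 0}, {"translation": [0, 0, 1], "roll": 0}, {"translation": [0, 0, 0], "roll": 0}]}}

```text
time_s: 9.82
tool_pos: [586.0, 294.5, 90.8]
tcp_rot: [-0.0, 1.0, -0.002, -0.005]
force: [-1.4, -1.1, -2.5]
width: 0.197
grip_force: 49.2
```

Run:
```python
from h import *
s=read_state();print(s['tool_pos'],s['width'],s['force'])
c=camera_params("wrist");p,d=grab_frame("wrist");t,_=grab_frame("top")
import json;json.dump({k:np.asarray(v).tolist() for k,v in c.items()},open("c3.json","w"));cv2.imwrite("pics/w3.png",p)
cv2.imwrite("pics/v3.png",cv2.resize(np.hstack([p,cv2.resize(t[150:330,150:390],(640,480))]),(800,300)))
print(proj(c,(590,296,12)),proj(c,(590-43,296,12)),proj(c,(590,296+43,12)))
```

```text
[585.96396692 294.54480749  90.77728087] 0.196863371031677 [-1.44009605 -1.09662533 -2.52568958]
[322.6234441  258.84483031] [322.70920941 195.52168262] [385.97388854 258.92830448]
```

View pics/v3.png

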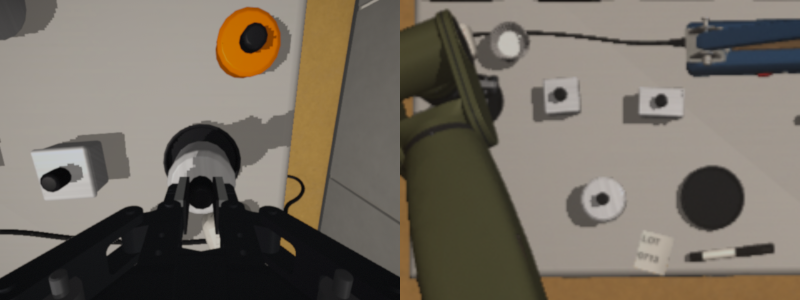

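Wrist: the medium pot hangs over its saucer, whose rim spans about columns 264–384 with its top near row 200. I'll compute the residual.

Run:
```python
from h import *
from scipy.optimize import least_squares
print(read_state()['tool_pos'],read_state()['tcp_rot'])
c=camera_params("wrist");p,_=grab_frame("wrist");g=p.max(2)<80
pts=[]
for u in range(285,340,5):
    col=np.where(g[170:260,u])[0]; 
    if len(col): pts.append(ray(c,(u,170+col[0]),12)[:2])
for v in range(215,262,5):
    l=[u for u in range(240,310) if g[v,u]]
    if l: pts.append(ray(c,(l[0],v),12)[:2])
pts=np.array(pts)
r=least_squares(lambda q:np.hypot(*(pts-q).T)-43,[590,296],loss='soft_l1');print(r.x,np.abs(r.fun).max(),np.abs(r.fun).mean())
```

```text
[588.52421936 295.58772534  95.6214762 ] [-1.39452826e-04  9.99998775e-01 -5.70854202e-04 -1.45051669e-03]
[591.84772573 297.90475649] 0.4905745071486365 0.18194244536650014
```

Call:
{"api": "play_rows", "payload": {"steps": [{"translation": [-0.25, 0.15, 1], "roll": 0}, {"translation": [0, 0, 1.5], "roll": 0}, {"translation": [0, 0, 1.2], "roll": 0}, {"translation": [0, 0, 0.6], "roll": 0}, {"translation": [0, 0, 0.2], "roll": 0}, {"translation": [0, 0, 0.1], "roll": 0}, {"translation": [0, 0, 0], "roll": 0}, {"translation": [0, 0, 0], "roll": 0}]}}

```text
time_s: 10.63
tool_pos: [591.9, 297.6, 52.9]
tcp_rot: [-0.0, 1.0, -0.0, -0.001]
force: [-5.2, -1.4, 8.7]
width: 0.195
grip_force: 50.3
```

Call:
{"api": "play_rows", "payload": {"steps": [{"translation": [0, 0, 0.05], "roll": 0}, {"translation": [0, 0, 0], "roll": 0}, {"translation": [0, 0, 0], "roll": 0}]}}

```text
time_s: 10.88
tool_pos: [591.9, 297.6, 52.9]
tcp_rot: [-0.0, 1.0, -0.0, -0.001]
force: [-6.4, -1.9, 10.7]
width: 0.194
grip_force: 50.5
```

Call:
{"api": "play_rows", "payload": {"steps": [{"translation": [0, 0, -0.08], "roll": 0}, {"translation": [0, 0, 0], "roll": 0}, {"translation": [0, 0, 0], "roll": 0}, {"translation": [0, 0, 0], "roll": 0}, {"translation": [0, 0, -1], "roll": 0}, {"translation": [0, 0, -2], "roll": 0}, {"translation": [0, 0, -4], "roll": 0}, {"translation": [0, 0, -4], "roll": 0}], "gripper": 0.5}}

```text
time_s: 11.55
tool_pos: [590.9, 296.9, 161.0]
tcp_rot: [-0.0, 1.0, -0.001, -0.002]
force: [1.1, 0.0, 0.3]
width: 0.501
grip_force: 0.0
```

Call:
{"api": "play_rows", "payload": {"steps": [{"translation": [2.8, -3, 0], "roll": 0}, {"translation": [2.8, -3, 0], "roll": 0}, {"translation": [2.8, -3, 0], "roll": 0}, {"translation": [2.8, -3, 0], "roll": 0}, {"translation": [2.8, -3, 0], "roll": 0}, {"translation": [1.4, -1.2, 0], "roll": 0}, {"translation": [0, 0, 0], "roll": 0}, {"translation": [0, 0, 0], "roll": 0}]}}

```text
time_s: 12.22
tool_pos: [438.2, 135.0, 162.4]
tcp_rot: [0.001, 1.0, 0.0, 0.001]
force: [1.0, -0.3, 0.4]
width: 0.497
grip_force: 0.0
```

Run:
```python
from h import *
print(read_state()['tool_pos'],read_state()['width'])
c=camera_params("wrist");p,_=grab_frame("wrist");t,_=grab_frame("top")
q=proj(c,(434.5,96,64));print(q,wknob(p,c,q,64),)
cv2.imwrite("pics/v4.png",cv2.resize(np.hstack([p,cv2.resize(t[150:330,150:390],(640,480))]),(800,300)))
print("saucer L",wsaucer(p,c,proj(c,(437,-69,12))))
```

```text
[438.17469349 135.04968534 162.42740238] 0.4970054140323843
[266.36780343 238.9572843 ] [([255, 225, 26, 27, 528], array([267.4, 237.7]), array([433.6,  96.8,  64. ]))]
saucer L [((31, 171, 118, 108), ((436.8324279785156, -66.79486083984375), 51.15974426269531), ((436.8189697265625, -66.99718475341797), (97.3938217163086, 102.48651885986328), 16.829069137573242))]
```

View pics/v4.png

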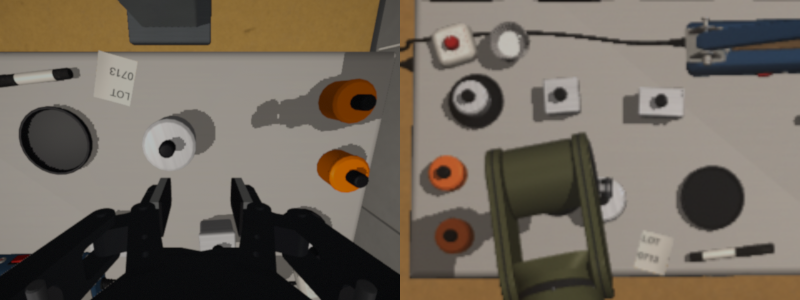

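The top view shows the medium pot in its saucer. The large knob is 38 mm in -y and 4.5 mm in -x from the tool.

Call:
{"api": "play_rows", "payload": {"steps": [{"translation": [0.45, -2, 1], "roll": 0}, {"translation": [0, -1.85, 2], "roll": 0}, {"translation": [0, 0, 2], "roll": 0}, {"translation": [0, 0, 2], "roll": 0}, {"translation": [0, 0, 2], "roll": 0}, {"translation": [0, 0, 1.1], "roll": 0}, {"translation": [0, 0, 0.5], "roll": 0}, {"translation": [0, 0, 0], "roll": 0}]}}

```text
time_s: 12.98
tool_pos: [433.5, 97.3, 54.6]
tcp_rot: [-0.0, 1.0, -0.0, -0.001]
force: [0.0, -0.1, 0.3]
width: 0.502
grip_force: 0.0
```

Call:
{"api": "play_rows", "payload": {"steps": [{"translation": [0, 0, 0], "roll": 0}, {"translation": [0, 0, 0], "roll": 0}, {"translation": [0, 0, 0], "roll": 0}, {"translation": [0, 0, 0], "roll": 0}, {"translation": [0, 0, 0], "roll": 0}, {"translation": [0, 0, 0], "roll": 0}], "gripper": 1}}

```text
time_s: 13.48
tool_pos: [435.0, 96.8, 57.0]
tcp_rot: [-0.0, 1.0, -0.0, 0.001]
force: [0.2, -3.3, 5.4]
width: 0.194
grip_force: 49.2
```

Call:
{"api": "play_rows", "payload": {"steps": [{"translation": [0, 0, -1], "roll": 0}, {"translation": [0, 0, -2], "roll": 0}, {"translation": [0, 0, -2], "roll": 0}, {"translation": [0, 0, 0], "roll": 0}, {"translation": [0, 0, 0], "roll": 0}]}}

```text
time_s: 13.9
tool_pos: [434.1, 97.3, 106.1]
tcp_rot: [-0.0, 1.0, 0.0, 0.001]
force: [0.1, 0.2, -3.3]
width: 0.19
grip_force: 49.3
```

Call:
{"api": "play_rows", "payload": {"steps": [{"translation": [-0.3, -3, 0], "roll": 0}, {"translation": [0, -3.2, 0], "roll": 0}, {"translation": [0, -3.2, 0], "roll": 0}, {"translation": [0, -3.2, 0], "roll": 0}, {"translation": [0, -3, 0], "roll": 0}, {"translation": [0, -0.8, 0], "roll": 0}, {"translation": [0, 0, 0], "roll": 0}, {"translation": [0, 0, 0], "roll": 0}]}}

```text
time_s: 14.57
tool_pos: [435.7, -66.6, 104.0]
tcp_rot: [0.001, 1.0, 0.001, -0.001]
force: [0.2, 0.7, -2.8]
width: 0.19
grip_force: 49.7
```

Run:
```python
from h import *
from scipy.optimize import least_squares
c=camera_params("wrist");print(read_state()['tool_pos']);p,_=grab_frame("wrist");g=p.max(2)<80
pts=[]
for u in range(285,340,5):
    col=np.where(g[150:260,u])[0]
    if len(col): pts.append(ray(c,(u,150+col[0]),12)[:2])
for v in range(215,255,5):
    l=[u for u in range(220,310) if g[v,u]]
    if l: pts.append(ray(c,(l[0],v),12)[:2])
pts=np.array(pts)
r=least_squares(lambda q:np.hypot(*(pts-q).T)-50,[437,-67],loss='soft_l1');print(len(pts),r.x,np.abs(r.fun).max(),np.abs(r.fun).mean())
```

```text
[435.67702856 -66.5668633  104.00362562]
19 [438.44284881 -68.81069607] 0.5170038115904418 0.16128098211125474
```

Call:
{"api": "play_rows", "payload": {"steps": [{"translation": [-0.2, -0.15, 1], "roll": 0}, {"translation": [0, 0, 1.5], "roll": 0}, {"translation": [0, 0, 1.2], "roll": 0}, {"translation": [0, 0, 0.6], "roll": 0}, {"translation": [0, 0, 0.2], "roll": 0}, {"translation": [0, 0, 0], "roll": 0}, {"translation": [0, 0, 0], "roll": 0}]}}

```text
time_s: 15.2
tool_pos: [438.8, -67.8, 61.3]
tcp_rot: [-0.001, 1.0, 0.0, -0.001]
force: [-5.2, 0.4, 5.4]
width: 0.199
grip_force: 50.4
```

Call:
{"api": "play_rows", "payload": {"steps": [{"translation": [0, 0, 0.1], "roll": 0}, {"translation": [0, 0, 0], "roll": 0}, {"translation": [0, 0, 0], "roll": 0}]}}

```text
time_s: 15.45
tool_pos: [439.0, -67.9, 61.3]
tcp_rot: [-0.001, 1.0, -0.0, -0.001]
force: [-6.3, 0.2, 10.6]
width: 0.193
grip_force: 51.2
```

Call:
{"api": "play_rows", "payload": {"steps": [{"translation": [0, 0, -0.08], "roll": 0}, {"translation": [0, 0, 0], "roll": 0}, {"translation": [0, 0, 0], "roll": 0}, {"translation": [0, 0, 0], "roll": 0}, {"translation": [0, 0, -1], "roll": 0}, {"translation": [0, 0, -2], "roll": 0}, {"translation": [0, 0, -4], "roll": 0}, {"translation": [0, 0, -4], "roll": 0}], "gripper": 0.5}}

```text
time_s: 16.12
tool_pos: [437.4, -68.1, 170.6]
tcp_rot: [-0.0, 1.0, 0.001, -0.002]
force: [0.9, 0.0, 1.3]
width: 0.501
grip_force: 0.0
```

Call:
{"api": "play_rows", "payload": {"steps": [{"translation": [0, 3.5, -2], "roll": 0}, {"translation": [0, 4, 0], "roll": 0}, {"translation": [0, 4, 0], "roll": 0}, {"translation": [0, 4, 0], "roll": 0}, {"translation": [0, 4, 0], "roll": 0}, {"translation": [0, 0, 0], "roll": 0}, {"translation": [0, 0, 0], "roll": 0}, {"translation": [0, 0, 0], "roll": 0}]}}

```text
time_s: 16.78
tool_pos: [438.8, 126.5, 190.8]
tcp_rot: [-0.001, 1.0, -0.0, 0.0]
force: [-0.1, 0.0, 0.0]
width: 0.501
grip_force: 0.0
```

Run:
```python
from h import *
print(read_state()['tool_pos'],read_state()['force'])
p,_=grab_frame("side");t,_=grab_frame("top");a=cv2.imread("pics/top0.png")
cv2.imwrite("pics/v5.png",np.hstack([cv2.resize(t[150:330,150:480],(440,240)),cv2.resize(p[170:350,200:480],(360,240))]))
for n,uv in dict(sq=(247,208),ob=(306,212)).items():
    print(n,np.abs(t[uv[1]-14:uv[1]+14,uv[0]-16:uv[0]+16].astype(int)-a[uv[1]-14:uv[1]+14,uv[0]-16:uv[0]+16]).mean())
```

```text
[438.77760985 126.54880658 190.80792751] [-0.05578497  0.04453614  0.03406021]
sq 4.947544642857143
ob 5.534970238095238
```

View pics/v5.png

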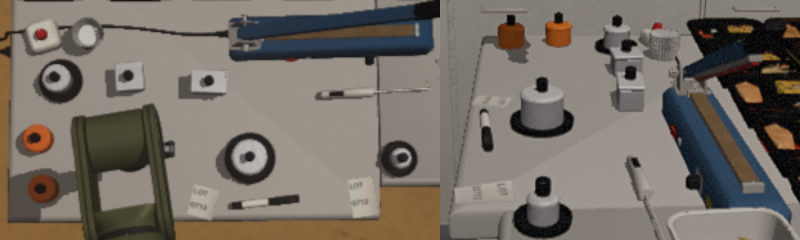

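All three pots stand upright inside their saucers in both views, and the boxes haven't moved.

```bash
python3 -c "from plant import workorder;print(workorder.finish_job())"
```

```text
the job is handed in; nothing more can be done
None
```

The small, medium and large pots each stand upright in their own saucers, placed in that order, with the boxes and orange look-alikes left alone; I handed the job in at about 17 s, and no verdict came back.

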